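# Park the gated knob of the burning-pen power unit

### The arm

A 7-joint arm with a two-finger parallel gripper is mounted at the origin on the work surface. World frame = base frame: x ahead of the robot, y to its left, z up, the work surface at z = 0. Lengths are in m, angles in rad, forces in N, time in s.
With the tool pointing down it reaches from about 0.4 to 0.875 m from the base axis. Payload 19.3 kg.
Tool frame: the origin (TCP) lies at the very end of the fingers, on their centre line; the grasp point (between the pads) lies 19 mm behind it; y points along the fingers, x is the direction in which the jaws open and shut, and the axes are right-handed (so a half turn about y gives the same grasp; the last joint's range is limited). The gripper opens to 85 mm and grips with 20 to 120 N. Pads are 22 mm wide; open, the fingers measure 114 mm over their backs; the gripper's body (76 mm by 85 mm) begins 54 mm behind the grasp point. The pads swing forward as they close: fully open they stand 13 mm farther back than shut.
Start: joints at [1.138, 0.521, -0.036, 1.599, 0.021, 1.021, -0.113], TCP at [0.222, -0.584, 0.197] pointing down, gripper open.
Joint ranges: [-2.91, 2.91], [-0.3, 2.13], [-1.5, 1.42], [0.17, 2.43], [-1.26, 4.41], [0.16, 1.93], [-2.52, 2.52]. Speed limits (rad/s): [1.89, 1.89, 2.39, 2.39, 3.01, 3.01, 3.01].

### API

Orientations are given as [roll, pitch, yaw] about the fixed x, y, z axes, in that order (R = Rz(yaw) Ry(pitch) Rx(roll)).
In Python, from workcell import bot gives the robot as it stands. The module is installed in compiled form; this text tells all that it offers.
- The arm moves only by the shell command python3 -m crank 'ROWS' [FORCE]. ROWS is JSON, a list of rows, each an object of numbers: "hand": the closure, from 0 (fully open) to 1 (shut); "dx", "dy", "dz": the shift along the tool's x, y, z in mm; "yaw": the turn about the tool's y in rad. In form: [{"hand": .., "dx": .., "dy": .., "dz": .., "yaw": ..}, ...]. A call has 1 to 12 rows; each row is the pose to reach, as a shift and turn from the pose commanded when the call began, along the tool's axes at that moment; what a row does not reach only later rows make up. A row lasts 1/12 s, in which the tool goes at most 41.7 mm and 7.16 degrees, less where a joint would pass 70% of its speed; a pose out of reach is approached as far as the arm can. A call with a gripper value outside its range is refused whole. The fingers move at their own pace and stop on an object; FORCE is the grip in N (left out, the last holds). Time passes only in rows, so rows that repeat a pose let the fingers close. It gives the time, the measured TCP pose, the force and the opening at its end, in the units of the state.
- bot.observe(): the state, without advancing time (a new reading comes with each control period).
- bot.grab_frame(name): name is "scene" or "top" or "wrist"; returns the picture (384x512x3 uint8, red, green, blue); there is no depth.
- bot.camera_info(name): a dict with "fx", "fy", "cx", "cy" (pixels), "dist" ([k1, k2, p1, p2, k3] as OpenCV has them; the pictures are not rectified), "rvec" (rotation vector, rad) and "tvec" (3), from world to camera coordinates, as OpenCV has them. Camera axes: x right, y down, z forward; pixel columns grow to the right and rows downward; lengths in m; the calibration is good to about 2 mm. A picture is of the moment at which its call begins: read the wrist's pose just before it. camera_info takes no time and is no camera call; for the wrist camera it gives the pose at the moment of the call.
- bot.job_done(): hands the job in, once; it reports no verdict.
The state is a dict: "clock": time; "qpos": joint angles; "qd": joint speeds; "joint_efforts": joint torques, N m; "position": TCP position; "tool_rot": TCP orientation; "force": force on the tool from outside, world axes, zero at the start; "moment": the same for the moment, N m; "grip_width": finger opening in m.
Only numpy, scipy, OpenCV 4.12 (cv2) and the standard library are available. Lean on these libraries where they do the work, as an engineer would, in place of code of your own. Each camera call takes 0.05 s, during which the arm holds its last target.

### The job

The wood-burning session is over: park the control knob on top of the pen power unit. With a fingertip or the outside of the fingers, push the knob along its L-shaped slot to the corner, then round the corner and sideways to the far end of the short leg, and leave it there. Only push it, never pinch it, and leave the pen, tape, jar and wooden blank where they are.

Things in the scene. Friction and masses are not known exactly. Their poses are not given: they have to be found in the camera images.
- unit: Power unit for burning pens, fixed to the table: black box, bare aluminium top, 200 (x) x 190 (y) x 65 mm high. Origin: centre of its underside. Its x runs along the long leg of the L-slot (start to corner), its y along the short leg (corner to end), z up. On the flat top: the knob, the pen in 10 mm high rails at x = 74 mm, and at the +y side five black vent slits (not the slot).
- gate_start (a point): Start of the long leg of the L-slot: knob axis position when both joints are 0, at the height of the panel top; in the unit's frame (-60, -35, 65) mm. The slot is 13.5 mm wide, 10 mm deep, so a finger does not fit into it. Turns with the unit.
- gate_corner (a point): Corner of the L-slot (knob axis there), panel height; in the unit's frame (0, -35, 65) mm: 60 mm from the start.
- gate_end (a point): Far end of the short leg (knob axis there), panel height; in the unit's frame (0, 10, 65) mm: 45 mm from the corner, towards the unit's +y.
- knob_top (a point): Centre of the top of the black knob. The knob is a square post 24 x 24 mm (corners notched by 3 mm) with sides parallel to the unit's x and y; its sides reach from 4 to 34 mm above the panel, then a 18 mm square cap, top 38 mm above the panel. It stands on a 10 mm pin in the slot, cannot turn or come out, and moves with about 2 to 3 N, staying where it is left.
- along (a joint): Travel of the knob along the unit's +x, m: 0 at the start of the long leg, 0.060 (stop) at the corner. Starts between 0 and 0.020. While the knob is in the short leg it has up to 2 mm of play.
- across (a joint): Travel of the knob along the unit's +y, m: 0 in the long leg (up to 2 mm of play), 0.045 (stop) at the end of the short leg. Only free to grow when the knob is at the corner.
- knob_near: The side of the knob that faces the unit's -x: 18 mm wide, 30 mm high, 12 mm from the knob's axis. Its origin lies on the knob's axis at panel height.
- knob_far: The side of the knob that faces the unit's +x, same size and origin.
- knob_left: The side of the knob that faces the unit's +y, same origin.
- knob_right: The side of the knob that faces the unit's -y, same origin.
- pen: Loose black pen, 16 mm thick, 155 mm long, lying along the unit's y in the rest on the unit's far edge. Origin: underside, mid-length.
- tape: Loose roll of tape lying flat left of the unit (its +y side), 84 mm across, 20 mm high. Origin: centre of its underside.
- jar: Loose glass jar left of the unit (its +y side), 56 mm across, 75 mm high. Origin: centre of its underside.
- blank: Loose square wooden blank right of the unit (its -y side), 100 x 100 x 9 mm. Origin: centre of its underside.

How it is judged:
By the outcome, as a careful person would: the job done as asked, in the order asked, and still so for the second after the job is handed in, with the robot touching nothing.
It also fails if it takes over 40 s, if anything falls off the work surface, if the arm or the gripper's body presses on something with over 40 N, if the wrist force passes 120 N, or if a joint passes its speed limit or range.

## Working session

There is one attempt and no reset: what is moved stays moved. The work goes in short steps, Python scripts to look and compute and a shell command to move; the robot and the scene stay as the last step left them, time stands still between calls to the robot, and variables do not carry over. Pictures are saved under pics/ and viewed, and the job is handed in when it is done.

```bash
mkdir -p pics; python3 - <<'E'
from workcell import bot
import cv2
print(bot.observe())
for n in ("scene","top","wrist"):
    i=bot.camera_info(n); f=bot.grab_frame(n); print(n,i)
    cv2.imwrite(f"pics/{n}0.png",f[...,::-1])
E
```

```text
{'clock': 0.0, 'qpos': array([ 1.13778081,  0.52203188, -0.03629503,  1.59999361,  0.0212373 ,
        1.02112553, -0.11277344]), 'qd': array([ 2.43103274e-04,  1.26487838e-04,  7.76903118e-04, -1.40867484e-04,
        6.16259928e-04,  4.12732020e-04, -3.69678198e-05]), 'joint_efforts': array([ 1.17442210e-04, -9.27134943e+01,  1.98042825e+00, -3.69938457e+01,
        1.78204273e-02,  8.11594364e-03, -7.92558978e-06]), 'position': array([ 0.22161523, -0.58398234,  0.19622016]), 'tool_rot': array([-1.57092865e+00,  1.16559082e-03, -1.20797313e+00]), 'force': array([0.49825421, 0.60336995, 0.43358136]), 'moment': array([-0.00718176, -0.00488072,  0.04125525]), 'grip_width': 0.08561780241518302}
scene {'fx': 444.99415938147496, 'fy': 444.99415938147496, 'cx': 257.47024891317824, 'cy': 188.66569999643963, 'dist': array([0.01977504, 0.        , 0.        , 0.        , 0.        ]), 'rvec': array([ 1.45160392,  2.2776671 , -0.75218816]), 'tvec': array([ 0.20826299, -0.39809138,  1.44620173])}
top {'fx': 479.37034822499913, 'fy': 479.37034822499913, 'cx': 254.80265393627923, 'cy': 191.1705275832154, 'dist': array([-0.10214842,  0.        ,  0.        ,  0.        ,  0.        ]), 'rvec': array([ 2.16002462, -2.18802279,  0.15070194]), 'tvec': array([0.04195601, 0.58918435, 0.94900753])}
wrist {'fx': 338.7913066605938, 'fy': 338.7913066605938, 'cx': 250.70639000318064, 'cy': 188.0760046663226, 'dist': array([-0.09080875,  0.        ,  0.        ,  0.        ,  0.        ]), 'rvec': array([-2.35272143,  1.62126095,  0.27255361]), 'tvec': array([-0.62447387, -0.04358471,  0.38066258])}
```

View pics/scene0.png

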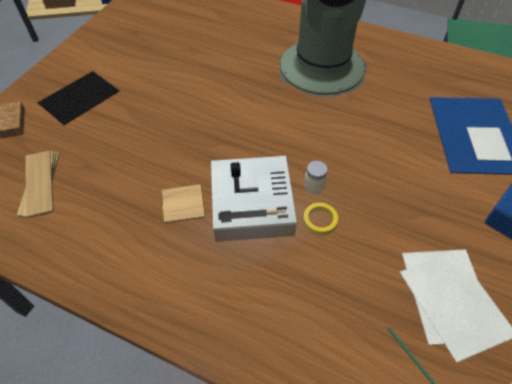

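View pics/top0.png

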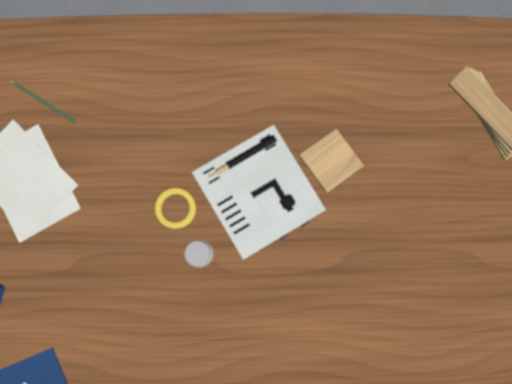

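View pics/wrist0.png

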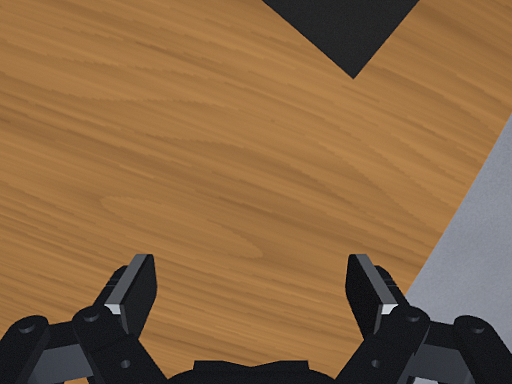

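The scene view shows the unit with the pen, tape, jar and blank. In the top view the panel corners are at about (274,125), (193,172), (244,258) and (325,210). The knob is near (288,202), the slot corner near (273,182) and the slot end near (252,194).

```bash
cat > h.py <<'E'
import numpy as np, cv2
from workcell import bot
def ray(info,px):
    K=np.array([[info['fx'],0,info['cx']],[0,info['fy'],info['cy']],[0,0,1]])
    u=cv2.undistortPoints(np.array(px,float).reshape(-1,1,2),K,info['dist']).reshape(-1,2)
    R=cv2.Rodrigues(info['rvec'])[0]
    return -R.T@info['tvec'], np.c_[u,np.ones(len(u))]@R
def onz(info,px,z):
    c,d=ray(info,px); return c+d*((z-c[2])/d[:,2])[:,None]
def proj(info,P):
    K=np.array([[info['fx'],0,info['cx']],[0,info['fy'],info['cy']],[0,0,1]])
    return cv2.projectPoints(np.array(P,float).reshape(-1,1,3),info['rvec'],info['tvec'],K,info['dist'])[0].reshape(-1,2)
E
python3 - <<'E'
from h import *
f=cv2.imread('pics/top0.png'); i=bot.camera_info('top')
hsv=cv2.cvtColor(f,cv2.COLOR_BGR2HSV)
m=((hsv[...,1]<40)&(hsv[...,2]>150)).astype(np.uint8)
m[:, :150]=0; 
n,l,s,c=cv2.connectedComponentsWithStats(m)
k=1+np.argmax(s[1:,4]); print(s[k])
cs,_=cv2.findContours((l==k).astype(np.uint8),cv2.RETR_EXTERNAL,cv2.CHAIN_APPROX_NONE)
cn=max(cs,key=cv2.contourArea)
P=onz(i,cn.reshape(-1,2),0.065)[:,:2]
r=cv2.minAreaRect((P*1000).astype(np.float32)); print(r, cv2.boxPoints(r))
# dark blobs in the panel
d=((hsv[...,2]<75)).astype(np.uint8); 
hull=np.zeros_like(d); cv2.fillConvexPoly(hull,cv2.convexHull(cn),1)
d&=hull
n,l,s,c=cv2.connectedComponentsWithStats(d)
for k in range(1,n):
    if s[k,4]>5: print(s[k],c[k],onz(i,[c[k]],0.065)[0])
cv2.imwrite('pics/topc.png',cv2.resize(f[100:280,140:380],None,fx=3.3,fy=3.3,interpolation=cv2.INTER_CUBIC))
g=cv2.imread('pics/scene0.png')
cv2.imwrite('pics/scenec.png',cv2.resize(g[140:260,150:350],None,fx=4,fy=4,interpolation=cv2.INTER_CUBIC))
E
```

```text
[ 192  125  133  134 8359]
((587.3284912109375, 28.076324462890625), (202.10812377929688, 191.3115234375), 30.00592613220215) [[ 451.9819      60.375614 ]
 [ 547.6548    -105.295135 ]
 [ 722.67505     -4.2229652]
 [ 627.0022     161.44778  ]]
[227 136  48  31 326] [252.44171779 150.06748466] [0.66895229 0.03872117 0.065     ]
[252 180  42  30 293] [277.46075085 194.71672355] [ 0.57844032 -0.00967127  0.065     ]
```

View pics/topc.png

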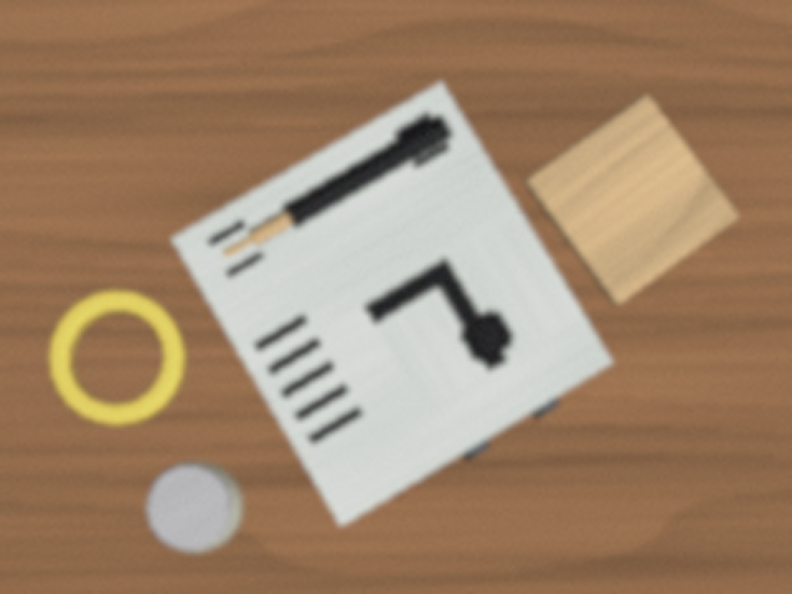

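View pics/scenec.png

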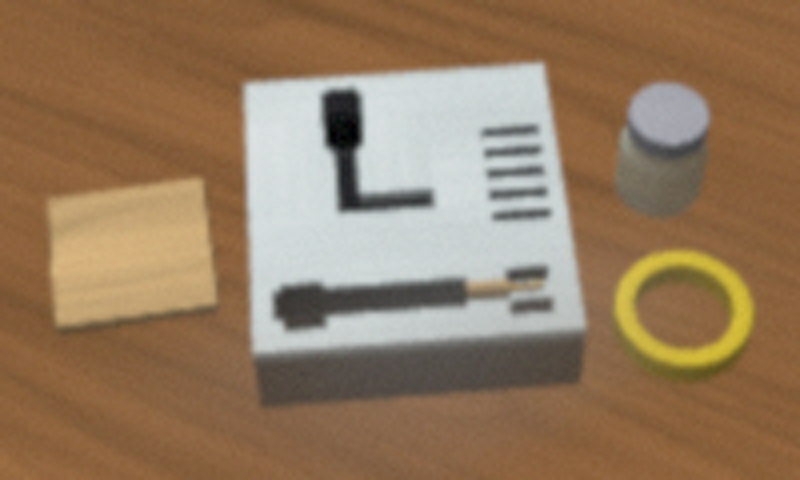

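```bash
cat >> h.py <<'E'
C=np.array([.5873,.0281]); TH=np.deg2rad(30.0)
U=np.array([[np.cos(TH),-np.sin(TH)],[np.sin(TH),np.cos(TH)]])
def w(p): return np.r_[C+U@np.array(p[:2])/1000,p[2]/1000]
def un(P): P=np.atleast_2d(P); return np.c_[(P[:,:2]-C)@U*1000,P[:,2]*1000]
E
python3 - <<'E'
from h import *
for n in('top','scene'):
    i=bot.camera_info(n);f=cv2.imread(f'pics/{n}0.png')
    G=[(-60,-35,65),(0,-35,65),(0,10,65)]
    print(n,proj(i,[w(g) for g in G]).round(1).tolist())
    v=cv2.cvtColor(f,cv2.COLOR_BGR2GRAY)
    # darkest blob = knob
    P=[]
    for t in (-10,0,10,20,30,40,50,60):
        p=proj(i,[w((-60+t,-35,103))])[0]; x,y=p.round().astype(int); P.append((t,v[y-1:y+2,x-1:x+2].mean().round()))
    print(P)
    # dark extent along slot line
    for dy in(-20,-15,-9,-5,0,5,9,15,20):
        q=[(x,int(cv2.getRectSubPix(v,(1,1),tuple(map(float,proj(i,[w((x,-35+dy,99))])[0])))[0,0])) for x in range(-90,10,4)]
        print(dy,[a[1] for a in q])
    vis=f.copy()
    for col,pts in(((0,0,255),G),((0,255,0),[(100,95,65),(100,-95,65),(-100,95,65),(-100,-95,65)])):
        for p in proj(i,[w(g) for g in pts]).round().astype(int): vis[p[1],p[0]]=col
    x,y=proj(i,[w((0,0,65))])[0].astype(int)
    cv2.imwrite(f'pics/v_{n}.png',cv2.resize(vis[y-75:y+75,x-90:x+90],None,fx=4,fy=4,interpolation=cv2.INTER_NEAREST))
E
```

```text
top [[289.1, 207.4], [273.5, 181.6], [254.0, 193.1]]
[(-10, np.float64(207.0)), (0, np.float64(73.0)), (10, np.float64(39.0)), (20, np.float64(40.0)), (30, np.float64(131.0)), (40, np.float64(110.0)), (50, np.float64(109.0)), (60, np.float64(138.0))]
-20 [213, 211, 213, 215, 214, 213, 214, 213, 213, 215, 214, 213, 213, 214, 214, 212, 212, 213, 213, 213, 212, 213, 212, 212, 212]
-15 [212, 213, 213, 215, 215, 214, 214, 212, 209, 205, 203, 203, 204, 210, 212, 211, 211, 210, 211, 210, 211, 210, 211, 211, 212]
-9 [212, 213, 213, 216, 216, 214, 211, 195, 125, 65, 58, 63, 73, 150, 205, 210, 209, 210, 210, 209, 211, 209, 211, 212, 210]
-5 [214, 212, 213, 216, 217, 215, 207, 172, 70, 37, 37, 37, 36, 98, 195, 204, 204, 205, 204, 204, 205, 203, 203, 207, 212]
0 [214, 213, 214, 217, 217, 208, 142, 85, 44, 39, 39, 37, 36, 49, 94, 100, 96, 104, 99, 95, 101, 96, 95, 145, 205]
5 [215, 214, 215, 217, 217, 210, 122, 40, 37, 38, 35, 38, 36, 36, 38, 39, 39, 39, 37, 38, 32, 38, 44, 134, 207]
9 [216, 214, 215, 217, 217, 212, 143, 80, 48, 34, 33, 32, 37, 72, 94, 94, 95, 95, 96, 96, 71, 40, 41, 127, 206]
15
[... 895 characters left out ...]
111, 107, 117, 161, 205, 182, 98, 46, 42, 39, 31, 24, 17, 14, 10, 12, 19, 51, 72, 83, 84, 86, 84]
0 [110, 109, 109, 109, 117, 158, 201, 193, 106, 47, 38, 36, 29, 26, 14, 11, 14, 4, 14, 32, 49, 43, 40, 39, 39]
5 [111, 111, 108, 109, 117, 161, 201, 182, 104, 47, 38, 35, 35, 25, 19, 4, 4, 4, 23, 69, 115, 125, 124, 120, 123]
9 [110, 110, 108, 110, 114, 158, 202, 199, 156, 102, 77, 78, 78, 69, 66, 74, 78, 83, 108, 167, 203, 210, 211, 207, 207]
15 [108, 110, 111, 108, 115, 158, 203, 217, 216, 211, 212, 214, 213, 214, 213, 216, 219, 217, 217, 217, 216, 217, 215, 214, 214]
20 [108, 110, 112, 109, 118, 155, 202, 215, 216, 217, 218, 219, 219, 218, 219, 220, 221, 221, 219, 219, 219, 217, 217, 218, 217]
```

View pics/v_top.png

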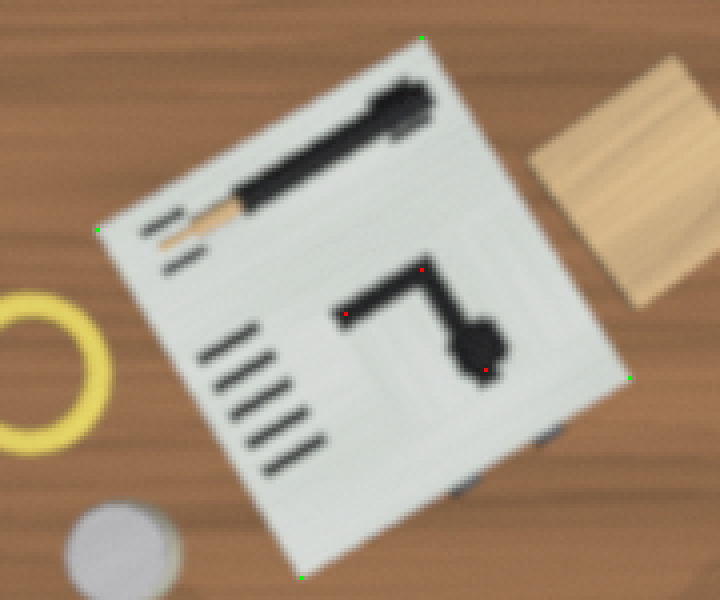

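View pics/v_scene.png

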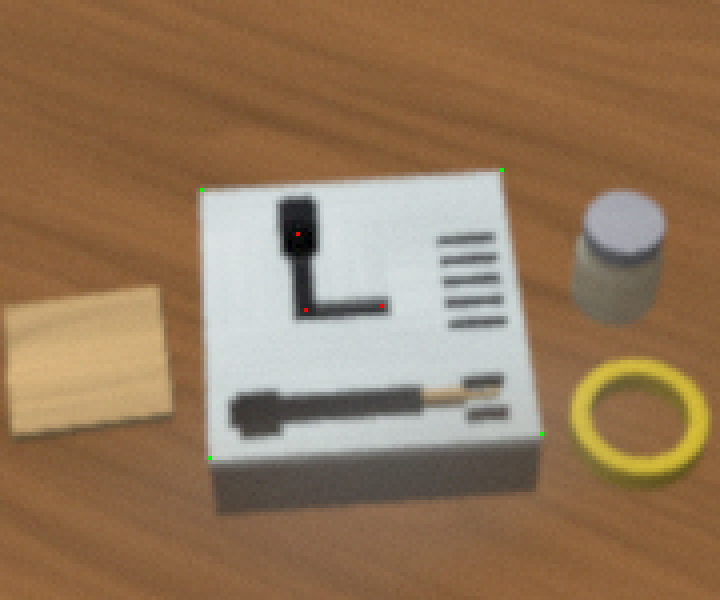

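```bash
cat >> h.py <<'E'
from scipy.spatial.transform import Rotation as Ro
def st(s=None):
    s=s or bot.observe(); return s['position'],Ro.from_euler('xyz',s['tool_rot']).as_matrix(),s
def delta(unitp):
    p,R,s=st(); return (R.T@(w(unitp)-p)*1000).round(1)
def rep():
    p,R,s=st()
    print('t',round(s['clock'],2),'tcp unit',un(p).round(1)[0],'F unit',np.r_[U.T@s['force'][:2],s['force'][2]].round(1),'w',round(s['grip_width'],4))
    Ru=np.eye(3);Ru[:2,:2]=U
    yz=(Ru.T@R); print('tool x in unit',yz[:,0].round(3),'z',yz[:,2].round(3))
    print('qpos',s['qpos'].round(2))
E
python3 -c "
from h import *
rep(); print(delta((-98,-35,197)), w((-98,-35,197)), un(st()[0]))"
```

```text
t 0.15 tcp unit [-622.8 -347.3  196.4] F unit [ 0.4  0.2 -0.1] w 0.0852
tool x in unit [-0.16  -0.987 -0.001] z [ 0.987 -0.16  -0.   ]
qpos [ 1.14  0.52 -0.04  1.6   0.02  1.02 -0.11]
[-3.924e+02 -3.000e-01  4.679e+02] [ 0.51992951 -0.05121089  0.197     ] [[-622.75407682 -347.32468063  196.35788595]]
```

```bash
python3 -m crank '[{"hand":1,"dx":-33,"dy":0,"dz":39,"yaw":-0.05},{"hand":1,"dx":-65,"dy":0,"dz":78,"yaw":-0.161},{"hand":1,"dx":-98,"dy":0,"dz":117,"yaw":-0.161},{"hand":1,"dx":-130,"dy":0,"dz":156,"yaw":-0.161},{"hand":1,"dx":-163,"dy":0,"dz":195,"yaw":-0.161},{"hand":1,"dx":-196,"dy":0,"dz":234,"yaw":-0.161},{"hand":1,"dx":-229,"dy":0,"dz":273,"yaw":-0.161},{"hand":1,"dx":-262,"dy":0,"dz":312,"yaw":-0.161},{"hand":1,"dx":-294,"dy":0,"dz":351,"yaw":-0.161},{"hand":1,"dx":-327,"dy":0,"dz":390,"yaw":-0.161},{"hand":1,"dx":-360,"dy":0,"dz":429,"yaw":-0.161},{"hand":1,"dx":-392,"dy":0,"dz":468,"yaw":-0.161}]' 40
python3 -c "
from h import *
rep(); print(delta((-98,-35,150)))"
```

```text
clock: 1.15
position: [0.4666, -0.1461, 0.1969]
tool_rot: [-1.571, -0.0, -1.047]
force: [1.9, -0.7, 0.3]
grip_width: 0.0
t 1.15 tcp unit [-191.7  -90.5  196.9] F unit [ 1.3 -1.6  0.3] w 0.0
tool x in unit [-0. -1.  0.] z [ 1. -0.  0.]
qpos [ 0.39  0.31 -0.26  1.94  0.1   0.9  -0.97]
[-55.5  46.9  93.7]
```

```bash
python3 -m crank '[{"hand":1,"dx":-18,"dy":0,"dz":30},{"hand":1,"dx":-36,"dy":0,"dz":60},{"hand":1,"dx":-55,"dy":0,"dz":92},{"hand":1,"dx":-55,"dy":0,"dz":92},{"hand":1,"dx":-55,"dy":0,"dz":92}]'
python3 - <<'E'
from h import *
rep(); print(delta((-98,-35,77)))
for n in('wrist','top'):
    f=bot.grab_frame(n); cv2.imwrite(f'pics/{n}1.png',f[...,::-1])
E
```

```text
t 1.15 tcp unit [-191.7  -90.5  196.9] F unit [ 1.3 -1.6  0.3] w 0.0
tool x in unit [-0. -1.  0.] z [ 1. -0.  0.]
qpos [ 0.39  0.31 -0.26  1.94  0.1   0.9  -0.97]
[-55.5 119.9  93.7]$[0]: bad value
```

View pics/wrist1.png

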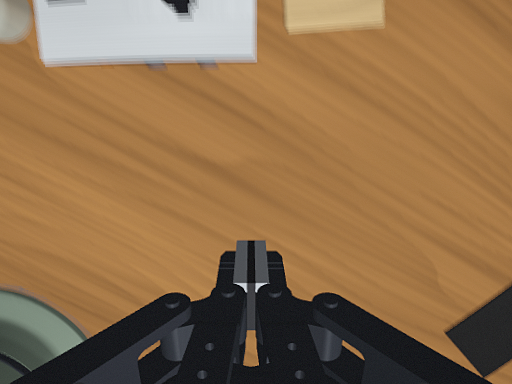

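View pics/top1.png

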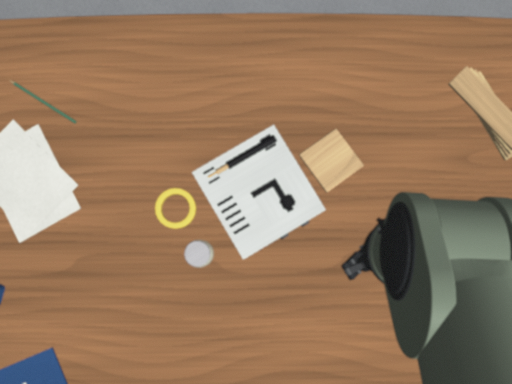

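The call was refused because the rows had no yaw key. The wrist view shows the fingers shut, a slim nose at (250,245) with wider linkages behind it. The top view shows the unit unmoved. Retrying with all keys.

```bash
python3 -m crank '[{"hand":1,"dx":-18,"dy":0,"dz":30,"yaw":0},{"hand":1,"dx":-36,"dy":0,"dz":60,"yaw":0},{"hand":1,"dx":-55,"dy":0,"dz":92,"yaw":0},{"hand":1,"dx":-55,"dy":0,"dz":92,"yaw":0},{"hand":1,"dx":-55,"dy":0,"dz":92,"yaw":0}]'
python3 - <<'E'
from h import *
rep(); print(delta((-98,-35,77)))
for n in('wrist','top'):
    f=bot.grab_frame(n); cv2.imwrite(f'pics/{n}2.png',f[...,::-1])
rep()
E
```

```text
clock: 1.67
position: [0.5186, -0.0525, 0.1965]
tool_rot: [-1.571, 0.001, -1.044]
force: [0.1, -0.5, -0.4]
grip_width: 0.0001
t 1.67 tcp unit [-99.8 -35.5 196.5] F unit [-0.2 -0.5 -0.4] w 0.0001
tool x in unit [ 0.003 -1.    -0.001] z [ 1.     0.003 -0.   ]
qpos [ 0.21  0.37 -0.29  1.86  0.13  0.93 -1.18]
[ -0.4 119.5   1.8]
t 1.77 tcp unit [-101.8  -37.3  196.6] F unit [-0.2 -1.1  0.4] w 0.0003
tool x in unit [-0. -1. -0.] z [ 1.    -0.    -0.001]
qpos [ 0.22  0.37 -0.29  1.86  0.13  0.93 -1.18]
```

View pics/wrist2.png

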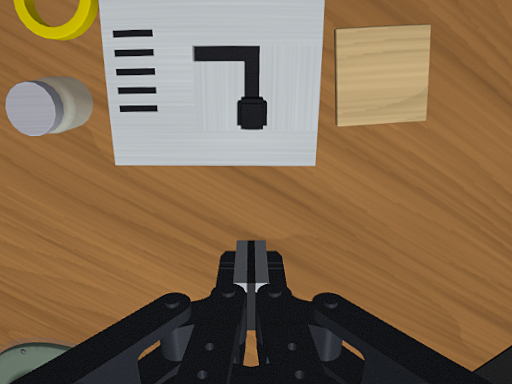

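Wrist view: the slot corner is at about (253,53), the short-leg end at about (194,53), and the knob cap at (252,112). I'll check these against the model.

```bash
python3 - <<'E'
from h import *
i=bot.camera_info('wrist')
print(proj(i,[w(g) for g in[(-60,-35,65),(0,-35,65),(0,10,65),(-100,95,65),(-100,-95,65),(-48,-35,103)]]).round(1))
f=bot.grab_frame('wrist');cv2.imwrite('pics/w3.png',f[...,::-1])
g=cv2.cvtColor(f,cv2.COLOR_RGB2GRAY)
d=(g<60).astype(np.uint8);d[135:]=0
n,l,s,c=cv2.connectedComponentsWithStats(d)
for k in range(1,n):
    if s[k,4]>400: print(s[k],c[k])
print(un(onz(i,[(252,112),(238,97),(267,97)],.103)).round(1)) 
print(un(onz(i,[(114,165),(316,165),(253,53)],.065)).round(1)) 
cv2.imwrite('pics/w3c.png',cv2.resize(f[30:180,150:330,::-1],None,fx=4,fy=4,interpolation=cv2.INTER_CUBIC))
rep()
E
```

```text
[[248.4 120.4]
 [248.3  50.4]
 [195.9  50.7]
 [112.3 163.5]
 [312.1 163.3]
 [248.  111.6]]
[ 191   44   73   82 2274] [238.84608619  78.36939314]
[[-48.3 -38.2 103. ]
 [-36.7 -27.2 103. ]
 [-36.7 -49.8 103. ]]
[[-101.5   93.5   65. ]
 [-101.6  -98.8   65. ]
 [  -2.1  -39.    65. ]]
t 1.82 tcp unit [-102.   -37.6  196.7] F unit [-0.8 -0.1 -0.2] w 0.0002
tool x in unit [-0.001 -1.     0.   ] z [ 1.    -0.001 -0.001]
qpos [ 0.22  0.37 -0.29  1.86  0.13  0.93 -1.18]
```

View pics/w3c.png

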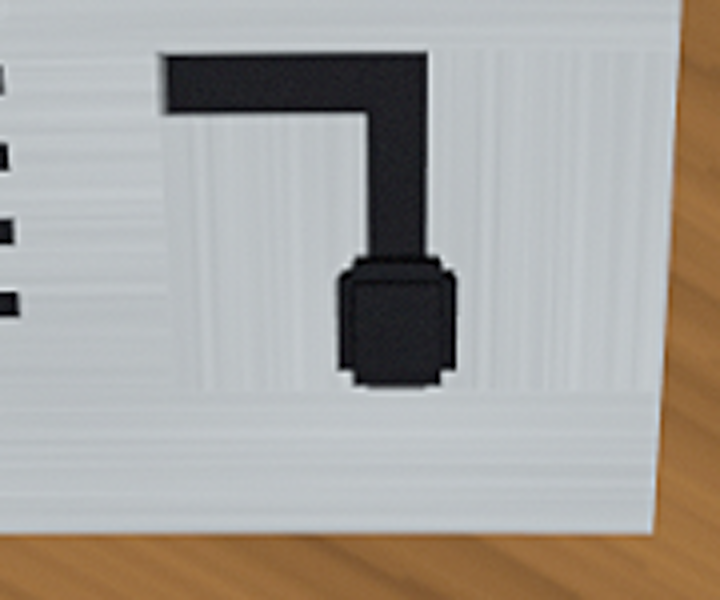

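```bash
python3 -m crank '[{"hand":1,"dx":0,"dy":40,"dz":0,"yaw":0},{"hand":1,"dx":0,"dy":80,"dz":0,"yaw":0},{"hand":1,"dx":0,"dy":110,"dz":0,"yaw":0},{"hand":1,"dx":0,"dy":120,"dz":0,"yaw":0},{"hand":1,"dx":0,"dy":120,"dz":0,"yaw":0},{"hand":1,"dx":0,"dy":120,"dz":0,"yaw":0}]'
python3 - <<'E'
from h import *
for n in('wrist','scene'):
    f=bot.grab_frame(n); cv2.imwrite(f'pics/{n}4.png',f[...,::-1])
rep()
E
```

```text
clock: 2.32
position: [0.5185, -0.0549, 0.0777]
tool_rot: [-1.571, -0.0, -1.048]
force: [0.3, -0.3, 0.2]
grip_width: -0.0002
t 2.42 tcp unit [-100.3  -37.8   78.6] F unit [-0.1  0.3 -0. ] w -0.0001
tool x in unit [-0.    -1.     0.002] z [ 1.    -0.     0.002]
qpos [ 0.18  0.53 -0.25  1.96  0.21  0.67 -1.25]
```

View pics/wrist4.png

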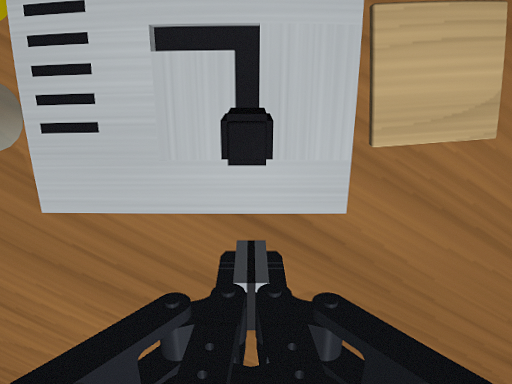

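View pics/scene4.png

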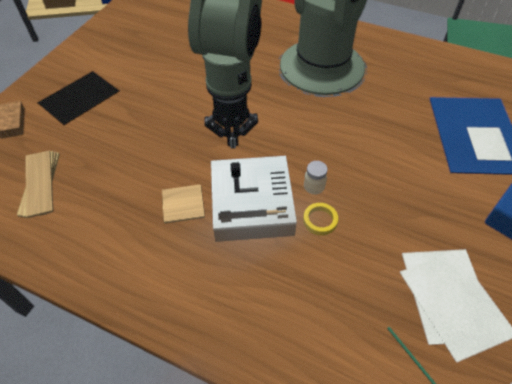

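Tool and knob are aligned in the wrist view (tool column 251, knob column 247), so I'll push along the long leg.

```bash
python3 -m crank '[{"hand":1,"dx":0,"dy":3,"dz":10,"yaw":0},{"hand":1,"dx":0,"dy":3,"dz":20,"yaw":0},{"hand":1,"dx":0,"dy":3,"dz":25,"yaw":0},{"hand":1,"dx":0,"dy":3,"dz":30,"yaw":0},{"hand":1,"dx":0,"dy":3,"dz":35,"yaw":0},{"hand":1,"dx":0,"dy":3,"dz":40,"yaw":0},{"hand":1,"dx":0,"dy":3,"dz":45,"yaw":0},{"hand":1,"dx":0,"dy":3,"dz":50,"yaw":0},{"hand":1,"dx":0,"dy":3,"dz":55,"yaw":0},{"hand":1,"dx":0,"dy":3,"dz":60,"yaw":0},{"hand":1,"dx":0,"dy":3,"dz":60,"yaw":0}]'
python3 - <<'E'
from h import *
for n in('wrist',):
    f=bot.grab_frame(n); cv2.imwrite(f'pics/{n}5.png',f[...,::-1])
rep()
E
```

```text
clock: 3.33
position: [0.571, -0.0237, 0.0738]
tool_rot: [-1.57, 0.0, -1.046]
force: [-0.2, 0.1, -1.2]
grip_width: -0.0001
t 3.38 tcp unit [-40.7 -36.7  73.7] F unit [0.1 0.2 1.1] w -0.0001
tool x in unit [ 0.001 -1.    -0.   ] z [1.    0.001 0.   ]
qpos [ 0.11  0.6  -0.25  1.84  0.21  0.72 -1.29]
```

View pics/wrist5.png

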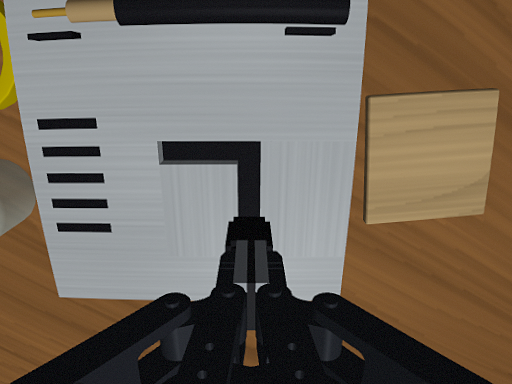

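```bash
python3 -m crank '[{"hand":1,"dx":0,"dy":0,"dz":4,"yaw":0},{"hand":1,"dx":0,"dy":0,"dz":8,"yaw":0},{"hand":1,"dx":0,"dy":0,"dz":12,"yaw":0},{"hand":1,"dx":0,"dy":0,"dz":12,"yaw":0}]'
python3 - <<'E'
from h import *
i=bot.camera_info('wrist')
for n in('wrist',):
    f=bot.grab_frame(n); cv2.imwrite(f'pics/{n}6.png',f[...,::-1])
print(proj(i,[w((x,-35,99)) for x in(-12,-6,0,6,12)]).round(1).tolist(),proj(i,[w((6.7,-35,65))]))
rep()
E
```

```text
clock: 3.72
position: [0.5813, -0.0178, 0.0738]
tool_rot: [-1.57, 0.0, -1.047]
force: [-0.3, -0.3, 0.3]
grip_width: 0.0002
[[247.2, 216.8], [247.2, 205.4], [247.2, 193.7], [247.1, 181.7], [247.1, 169.4]] [[247.77015201 162.07884413]]
t 3.77 tcp unit [-28.7 -36.8  73.8] F unit [ 0.6 -0.3 -0.6] w 0.0
tool x in unit [ 0. -1. -0.] z [1. 0. 0.]
qpos [ 0.1   0.62 -0.24  1.81  0.21  0.74 -1.3 ]
```

View pics/wrist6.png

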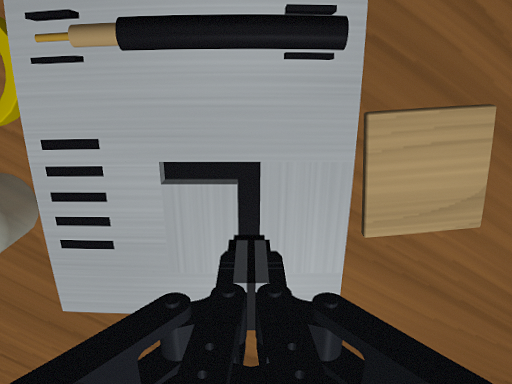

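```bash
python3 - <<'E'
from h import *
f=cv2.imread('pics/wrist6.png'); f5=cv2.imread('pics/wrist5.png')
z=lambda f:cv2.resize(np.clip(f[130:330,160:340].astype(float)*2.2,0,255).astype(np.uint8),None,fx=2.2,fy=2.8)
cv2.imwrite('pics/z6.png',np.hstack([z(f5),z(f)]))
g=bot.grab_frame('scene')
cv2.imwrite('pics/s6.png',cv2.resize(g[60:260,130:350,::-1],None,fx=3,fy=3,interpolation=cv2.INTER_CUBIC))
E
```

```text
(no output)
```

View pics/z6.png

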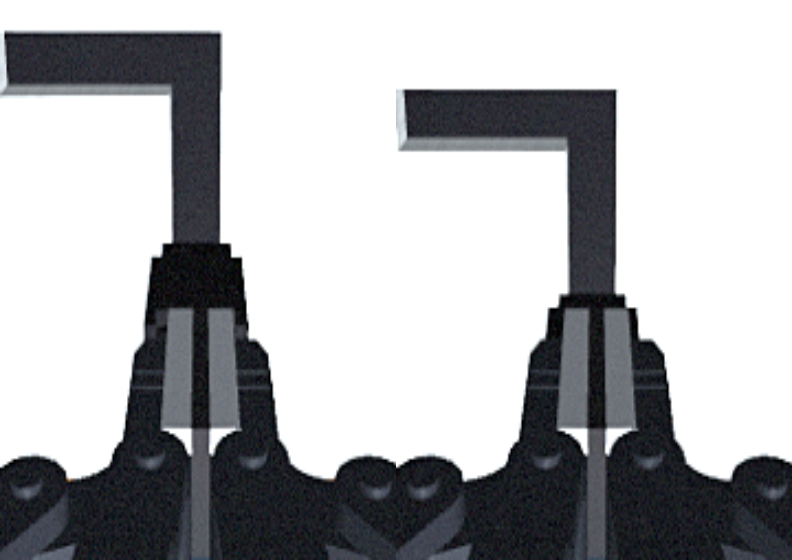

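View pics/s6.png

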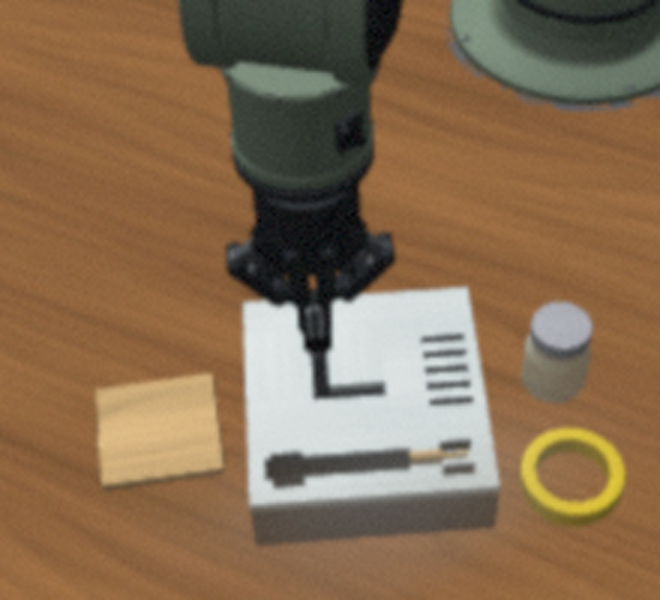

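```bash
python3 - <<'E'
from h import *
i=bot.camera_info('wrist'); p,R,s=st()
R0=cv2.Rodrigues(i['rvec'])[0]; c=-R0.T@i['tvec']
print('cam in tool mm',R.T@(c-p)*1000,'optical axis in tool',R.T@R0[2], 'img x',R.T@R0[0])
for q in [(0,0,0),(0,0,11),(0,-19,11),(11,0,11),(14,0,11),(0,-19,0),(0,0,-11),(0,-40,11)]:
    print(q,proj(i,[p+R@np.array(q)/1000]).round(1))
rep()
E
```

```text
cam in tool mm [ 1.21138660e-02 -1.76994812e+02  8.31766048e+01] optical axis in tool [-1.54437874e-04  9.45759937e-01 -3.24866307e-01] img x [9.99999342e-01 5.15447905e-04 1.02519774e-03]
(0, 0, 0) [[250.7 224.9]]
(0, 0, 11) [[250.7 207.2]]
(0, -19, 11) [[250.7 221.2]]
(11, 0, 11) [[270.2 207.2]]
(14, 0, 11) [[275.5 207.2]]
(0, -19, 0) [[250.7 240.5]]
(0, 0, -11) [[250.7 242. ]]
(0, -40, 11) [[250.7 240.6]]
t 3.82 tcp unit [-29.  -36.8  73.7] F unit [ 0.3  0.4 -0.4] w 0.0001
tool x in unit [ 0. -1. -0.] z [ 1.  0. -0.]
qpos [ 0.1   0.62 -0.24  1.81  0.21  0.74 -1.3 ]
```

```bash
python3 - <<'E'
from h import *
i=bot.camera_info('scene'); p,R,s=st()
for q in [(0,0,0),(0,0,11),(0,-19,11),(0,-40,11)]: print(q,proj(i,[p+R@np.array(q)/1000]).round(1))
for x in(-36,-24,-12,0): print(x,proj(i,[w((x+12,-35,69)),w((x+12,-35,99)),w((x+9,-35,103)),w((x-9,-35,103))]).round(1).tolist())
g=bot.grab_frame('scene')
z=np.clip(g[130:200,195:280,::-1].astype(float)*2.5,0,255).astype(np.uint8)
cv2.imwrite('pics/s7.png',cv2.resize(z,None,fx=8,fy=8,interpolation=cv2.INTER_NEAREST))
g=bot.grab_frame('top')
z=np.clip(g[140:250,210:360,::-1].astype(float)*2,0,255).astype(np.uint8)
cv2.imwrite('pics/t7.png',cv2.resize(z,None,fx=5,fy=5,interpolation=cv2.INTER_NEAREST))
E
```

```text
(0, 0, 0) [[235.3 178.2]]
(0, 0, 11) [[235.6 181.8]]
(0, -19, 11) [[235.3 177. ]]
(0, -40, 11) [[234.9 171.4]]
-36 [[236.3, 181.0], [235.8, 173.3], [235.6, 171.3], [235.2, 165.4]]
-24 [[236.6, 185.0], [236.1, 177.3], [235.9, 175.2], [235.5, 169.3]]
-12 [[236.9, 189.0], [236.4, 181.3], [236.2, 179.3], [235.8, 173.3]]
0 [[237.2, 193.0], [236.7, 185.4], [236.5, 183.3], [236.1, 177.3]]
```

View pics/s7.png

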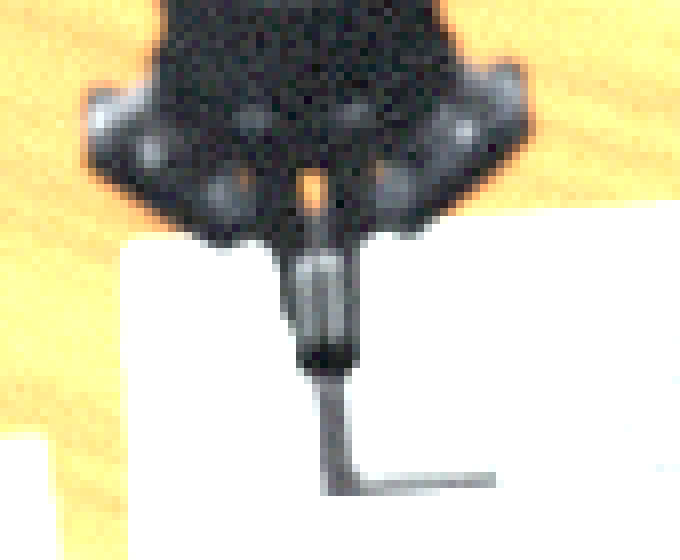

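View pics/t7.png

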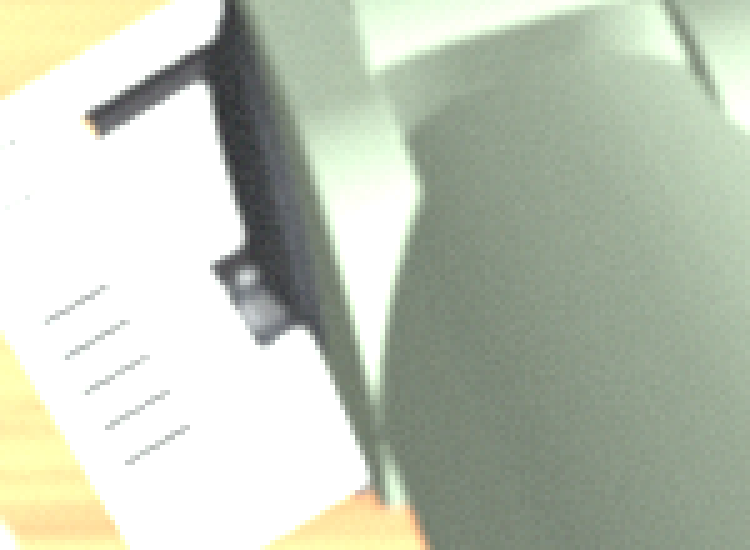

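```bash
python3 - <<'E'
from h import *
p,R,s=st()
a=bot.camera_info('wrist'); b=bot.camera_info('scene')
for wp,sp in (((251,240),(235.6,173)),((251,283),(235,161.5))):
    c1,d1=ray(a,[wp]);c2,d2=ray(b,[sp]);d1=d1[0];d2=d2[0]
    t=np.linalg.lstsq(np.c_[d1,-d2],c2-c1,rcond=None)[0]
    P=(c1+t[0]*d1+c2+t[1]*d2)/2
    print('unit',un(P).round(1),'tool',(R.T@(P-p)*1000).round(1),'gap',np.linalg.norm(c1+t[0]*d1-c2-t[1]*d2)*1000)
# knob extent from scene on slot line
for x in(-48,-40,-34): print(x,proj(b,[w((x+12,-35,69)),w((x+12,-35,99)),w((x-9,-35,103))]).round(1).tolist(),proj(a,[w((x+12,-35,69)),w((x+12,-35,99))]).round(1).tolist())
E
```

```text
unit [[-27.  -36.2  96.6]] tool [ -0.7 -22.8   2.3] gap 1.6914426179762214
unit [[ -6.8 -36.1 163. ]] tool [ -0.8 -89.3  22.5] gap 1.8043840345736508
-48 [[236.0, 177.1], [235.5, 169.4], [234.9, 161.6]] [[247.5, 231.7], [247.0, 257.9]]
-40 [[236.2, 179.7], [235.7, 172.0], [235.1, 164.1]] [[247.5, 219.4], [246.9, 244.0]]
-34 [[236.3, 181.7], [235.8, 174.0], [235.3, 166.1]] [[247.5, 210.0], [246.9, 233.3]]
```

The pictures show the knob unmoved (scene base row 177, wrist base row 235, so x is about -48). The fingertips passed over it, so they end higher than the reported TCP. I'll back off and measure the real tip height.

```bash
python3 -m crank '[{"hand":1,"dx":0,"dy":-10,"dz":0,"yaw":0},{"hand":1,"dx":0,"dy":-10,"dz":-30,"yaw":0},{"hand":1,"dx":0,"dy":-10,"dz":-58,"yaw":0},{"hand":1,"dx":0,"dy":0,"dz":-58,"yaw":0},{"hand":1,"dx":0,"dy":0,"dz":-58,"yaw":0}]'
python3 - <<'E'
from h import *
rep()
for n in('wrist','scene'):
    f=bot.grab_frame(n); cv2.imwrite(f'pics/{n}8.png',f[...,::-1])
b=bot.camera_info('scene');p,R,s=st()
print(proj(b,[p+R@np.array((0,y,11))/1000 for y in(0,-10,-20,-30,-40,-50)]).round(1).tolist())
g=cv2.imread('pics/scene8.png')
z=np.clip(g[120:190,195:280].astype(float)*2.,0,255).astype(np.uint8)
cv2.imwrite('pics/s8.png',cv2.resize(z,None,fx=8,fy=8,interpolation=cv2.INTER_NEAREST))
g=cv2.imread('pics/wrist8.png')
z=np.clip(g[60:330,120:380].astype(float)*2.,0,255).astype(np.uint8)
cv2.imwrite('pics/w8.png',cv2.resize(z,None,fx=2.2,fy=2.2,interpolation=cv2.INTER_NEAREST))
E
```

```text
clock: 4.33
position: [0.5293, -0.0484, 0.0738]
tool_rot: [-1.572, -0.0, -1.049]
force: [0.7, 0.6, -0.3]
grip_width: 0.0006
t 4.33 tcp unit [-88.5 -37.3  73.8] F unit [ 0.9  0.2 -0.3] w 0.0006
tool x in unit [-0.001 -1.     0.   ] z [ 1.    -0.001 -0.001]
qpos [ 0.16  0.56 -0.25  1.94  0.21  0.67 -1.26]
[[234.2, 163.4], [234.0, 160.8], [233.8, 158.2], [233.7, 155.5], [233.5, 152.8], [233.3, 150.0]]
```

View pics/s8.png

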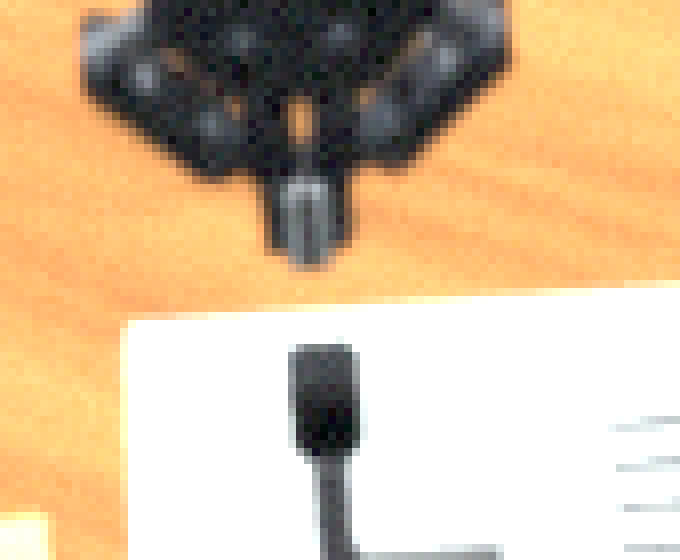

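View pics/w8.png

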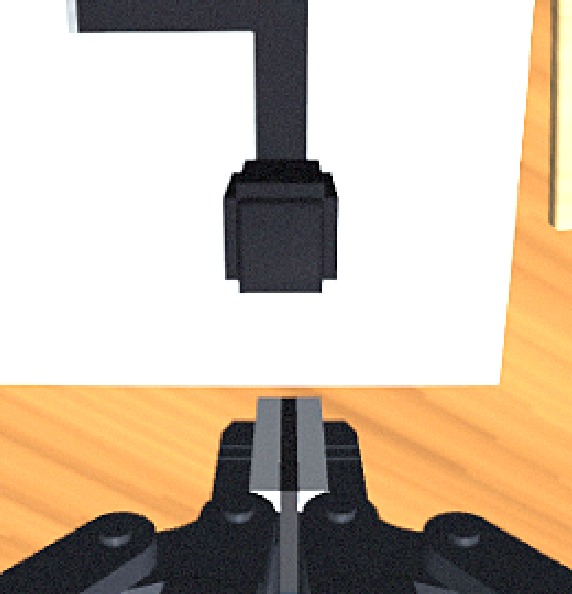

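In the scene view the shut fingertip is at row 153.5. Together with wrist row 240, that puts the tip about 38 mm short of the reported TCP, so at about 112 mm, above the knob. I'll lower in small steps, watching the force.

```bash
python3 -m crank '[{"hand":1,"dx":-1,"dy":10,"dz":0,"yaw":0},{"hand":1,"dx":-1,"dy":20,"dz":0,"yaw":0},{"hand":1,"dx":-1,"dy":27,"dz":0,"yaw":0},{"hand":1,"dx":-1,"dy":32,"dz":0,"yaw":0},{"hand":1,"dx":-1,"dy":32,"dz":0,"yaw":0}]'
python3 - <<'E'
from h import *
rep()
for n in('wrist','scene'):
    f=bot.grab_frame(n); cv2.imwrite(f'pics/{n}9.png',f[...,::-1])
b=bot.camera_info('scene');p,R,s=st()
print(proj(b,[p+R@np.array((0,y,11))/1000 for y in(0,-10,-20,-30,-40,-50)]).round(1).tolist())
g=cv2.imread('pics/scene9.png')
z=np.clip(g[120:190,195:280].astype(float)*2.,0,255).astype(np.uint8)
cv2.imwrite('pics/s9.png',cv2.resize(z,None,fx=8,fy=8,interpolation=cv2.INTER_NEAREST))
g=cv2.imread('pics/wrist9.png')
z=np.clip(g[60:330,120:380].astype(float)*2.,0,255).astype(np.uint8)
cv2.imwrite('pics/w9.png',cv2.resize(z,None,fx=2.2,fy=2.2,interpolation=cv2.INTER_NEAREST))
E
```

```text
clock: 4.85
position: [0.5292, -0.0463, 0.0404]
tool_rot: [-1.572, 0.001, -1.047]
force: [-0.4, -0.1, 0.4]
grip_width: 0.0002
t 4.85 tcp unit [-87.5 -35.4  40.4] F unit [-0.4  0.1  0.4] w 0.0002
tool x in unit [ 0.001 -1.    -0.001] z [ 1.     0.001 -0.002]
qpos [ 0.15  0.61 -0.23  1.96  0.23  0.6  -1.28]
[[235.2, 171.4], [235.0, 169.0], [234.9, 166.5], [234.7, 163.9], [234.5, 161.3], [234.4, 158.7]]
```

View pics/s9.png

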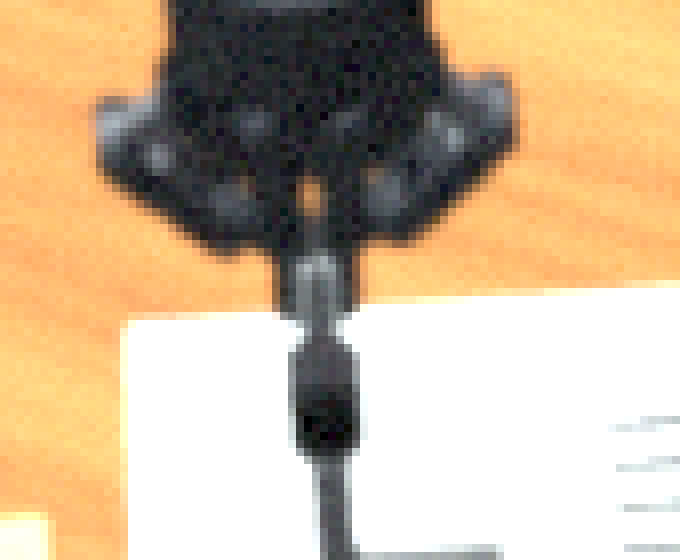

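View pics/w9.png

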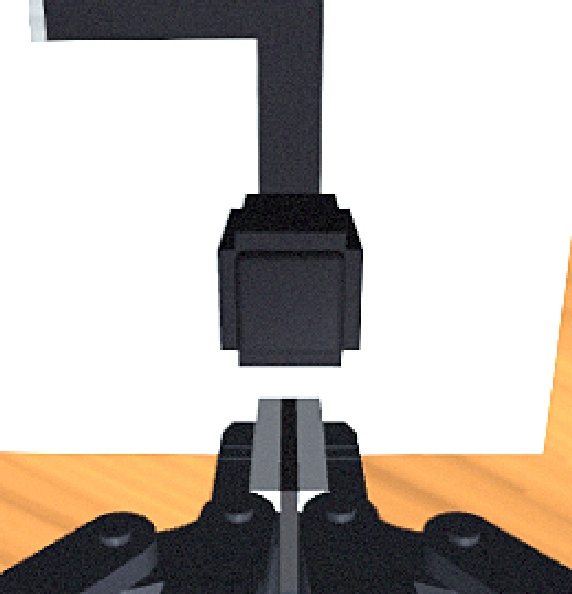

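Tip is now at about 78 mm, facing the knob's near side with a small gap and aligned with it. Pushing along +x.

```bash
python3 -m crank '[{"hand":1,"dx":0,"dy":0,"dz":5,"yaw":0},{"hand":1,"dx":0,"dy":0,"dz":10,"yaw":0},{"hand":1,"dx":0,"dy":0,"dz":14,"yaw":0},{"hand":1,"dx":0,"dy":0,"dz":18,"yaw":0},{"hand":1,"dx":0,"dy":0,"dz":22,"yaw":0},{"hand":1,"dx":0,"dy":0,"dz":26,"yaw":0},{"hand":1,"dx":0,"dy":0,"dz":30,"yaw":0}]'
python3 - <<'E'
from h import *
rep()
for n in('wrist',):
    f=bot.grab_frame(n); cv2.imwrite(f'pics/{n}10.png',f[...,::-1])
g=cv2.imread('pics/wrist10.png')
z=np.clip(g[60:330,120:380].astype(float)*2.,0,255).astype(np.uint8)
cv2.imwrite('pics/w10.png',cv2.resize(z,None,fx=2.2,fy=2.2,interpolation=cv2.INTER_NEAREST))
E
```

```text
clock: 5.53
position: [0.556, -0.0314, 0.0418]
tool_rot: [-1.571, 0.0, -1.047]
force: [-0.9, -1.5, 2.4]
grip_width: -0.0002
t 5.53 tcp unit [-56.9 -35.9  41.8] F unit [-1.5 -0.8  2.4] w -0.0002
tool x in unit [ 0. -1. -0.] z [ 1.  0. -0.]
qpos [ 0.12  0.64 -0.23  1.89  0.23  0.64 -1.3 ]
```

View pics/w10.png

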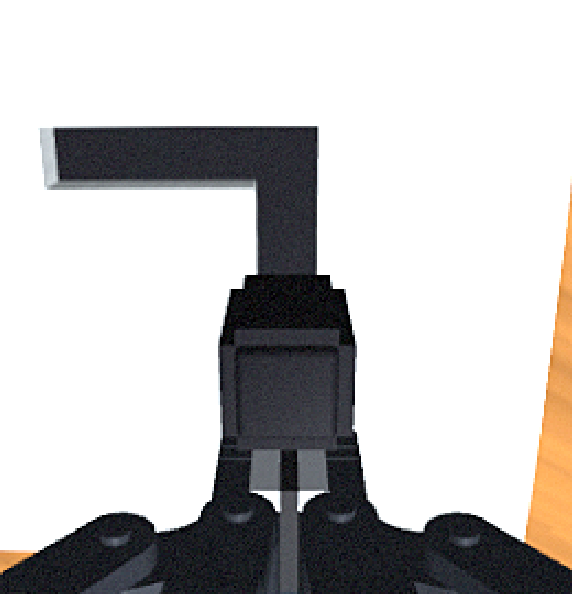

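The knob now covers the fingertips and moves with them. Continuing.

```bash
python3 -m crank '[{"hand":1,"dx":0,"dy":0,"dz":4,"yaw":0},{"hand":1,"dx":0,"dy":0,"dz":8,"yaw":0},{"hand":1,"dx":0,"dy":0,"dz":12,"yaw":0},{"hand":1,"dx":0,"dy":0,"dz":16,"yaw":0},{"hand":1,"dx":0,"dy":0,"dz":20,"yaw":0},{"hand":1,"dx":0,"dy":0,"dz":23,"yaw":0},{"hand":1,"dx":0,"dy":0,"dz":25,"yaw":0}]'
python3 - <<'E'
from h import *
rep()
i=bot.camera_info('wrist')
for n in('wrist',):
    f=bot.grab_frame(n); cv2.imwrite(f'pics/{n}11.png',f[...,::-1])
print(proj(i,[w((x,-35,69)) for x in(0,4,8,12)]).round(1).tolist(),proj(i,[w((6.7,-35,65))]))
g=cv2.imread('pics/wrist11.png')
z=np.clip(g[60:330,120:380].astype(float)*2.,0,255).astype(np.uint8)
cv2.imwrite('pics/w11.png',cv2.resize(z,None,fx=2.2,fy=2.2,interpolation=cv2.INTER_NEAREST))
E
```

```text
clock: 6.17
position: [0.5779, -0.0188, 0.0418]
tool_rot: [-1.571, -0.0, -1.047]
force: [-2.8, -1.9, -0.2]
grip_width: -0.0001
t 6.17 tcp unit [-31.6 -35.9  41.8] F unit [-3.3 -0.2 -0.2] w -0.0001
tool x in unit [ 0. -1.  0.] z [1. 0. 0.]
qpos [ 0.09  0.66 -0.23  1.83  0.23  0.67 -1.32]
[[248.9, 188.2], [248.9, 180.1], [248.9, 171.8], [248.9, 163.3]] [[248.94282293 172.05399636]]
```

View pics/w11.png

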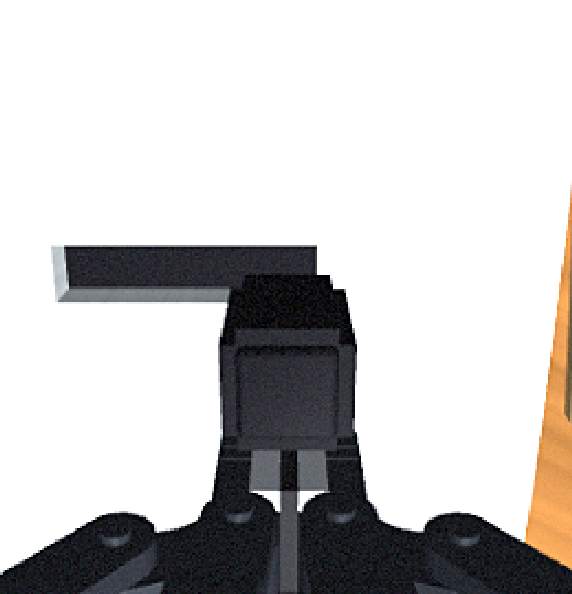

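The slot's far edge is at row 172 and the knob's far foot at row 185, so about 10 mm remain.

```bash
python3 -m crank '[{"hand":1,"dx":0,"dy":0,"dz":3,"yaw":0},{"hand":1,"dx":0,"dy":0,"dz":6,"yaw":0},{"hand":1,"dx":0,"dy":0,"dz":8,"yaw":0},{"hand":1,"dx":0,"dy":0,"dz":9,"yaw":0},{"hand":1,"dx":0,"dy":0,"dz":9,"yaw":0}]'; python3 -c "
from h import *
rep()"
python3 -m crank '[{"hand":1,"dx":0,"dy":0,"dz":1,"yaw":0},{"hand":1,"dx":0,"dy":0,"dz":1,"yaw":0}]'; python3 -c "
from h import *
rep()"
```

```text
clock: 6.63
position: [0.5856, -0.0143, 0.0418]
tool_rot: [-1.57, -0.0, -1.047]
force: [0.8, 0.2, 0.4]
grip_width: 0.0001
t 6.63 tcp unit [-22.7 -35.9  41.8] F unit [ 0.8 -0.2  0.4] w 0.0001
tool x in unit [ 0. -1.  0.] z [1. 0. 0.]
qpos [ 0.08  0.67 -0.23  1.81  0.23  0.68 -1.32]
clock: 6.8
position: [0.5862, -0.0139, 0.0418]
tool_rot: [-1.571, 0.0, -1.047]
force: [-0.3, -0.4, -0.1]
grip_width: 0.0001
t 6.8 tcp unit [-21.9 -35.8  41.8] F unit [-0.5 -0.1 -0.1] w 0.0001
tool x in unit [ 0. -1. -0.] z [1. 0. 0.]
qpos [ 0.08  0.67 -0.23  1.81  0.23  0.68 -1.32]
```

```bash
python3 -m crank '[{"hand":1,"dx":0,"dy":0,"dz":1,"yaw":0},{"hand":1,"dx":0,"dy":0,"dz":1,"yaw":0}]'; python3 -c "
from h import *
rep()"
python3 -m crank '[{"hand":1,"dx":0,"dy":0,"dz":1,"yaw":0},{"hand":1,"dx":0,"dy":0,"dz":1,"yaw":0}]'; python3 - <<'E'
from h import *
rep()
i=bot.camera_info('wrist')
for n in('wrist',):
    f=bot.grab_frame(n); cv2.imwrite(f'pics/{n}12.png',f[...,::-1])
print(proj(i,[w((x,-35,69)) for x in(0,4,8,12)]).round(1).tolist(),proj(i,[w((6.7,-35,65))]))
g=cv2.imread('pics/wrist12.png')
z=np.clip(g[60:330,120:380].astype(float)*2.,0,255).astype(np.uint8)
cv2.imwrite('pics/w12.png',cv2.resize(z,None,fx=2.2,fy=2.2,interpolation=cv2.INTER_NEAREST))
E
```

```text
clock: 6.97
position: [0.5866, -0.0138, 0.0418]
tool_rot: [-1.572, 0.0, -1.047]
force: [-3.9, -2.0, 2.4]
grip_width: -0.0004
t 6.97 tcp unit [-21.5 -35.9  41.8] F unit [-4.4  0.2  2.4] w -0.0004
tool x in unit [-0. -1. -0.] z [ 1.    -0.    -0.001]
qpos [ 0.08  0.67 -0.23  1.81  0.23  0.69 -1.32]
clock: 7.13
position: [0.5867, -0.0137, 0.0418]
tool_rot: [-1.573, 0.0, -1.047]
force: [-9.5, -3.3, 7.9]
grip_width: -0.0002
t 7.13 tcp unit [-21.4 -35.9  41.8] F unit [-9.9  1.9  7.9] w -0.0002
tool x in unit [-0. -1. -0.] z [ 1.    -0.    -0.003]
qpos [ 0.08  0.67 -0.23  1.81  0.23  0.69 -1.32]
[[248.8, 208.6], [248.8, 200.8], [248.8, 192.8], [248.8, 184.8]] [[248.83363421 192.55630592]]
```

View pics/w12.png

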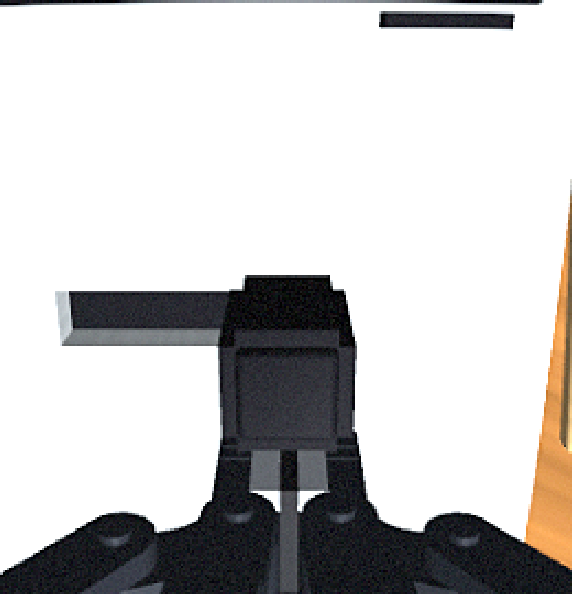

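Force rises to about 10 N with no further travel, so the knob is against the corner stop. Next I retract, go round to the knob's -y side and align in x.

```bash
python3 -m crank '[{"hand":1,"dx":0,"dy":0,"dz":-12,"yaw":0},{"hand":1,"dx":0,"dy":0,"dz":-30,"yaw":0},{"hand":1,"dx":0,"dy":0,"dz":-30,"yaw":0},{"hand":1,"dx":24,"dy":0,"dz":-30,"yaw":0},{"hand":1,"dx":48,"dy":0,"dz":-30,"yaw":0},{"hand":1,"dx":48,"dy":0,"dz":-30,"yaw":0},{"hand":1,"dx":48,"dy":0,"dz":-4,"yaw":0},{"hand":1,"dx":48,"dy":0,"dz":21,"yaw":0},{"hand":1,"dx":48,"dy":0,"dz":21,"yaw":0},{"hand":1,"dx":48,"dy":0,"dz":21,"yaw":0}]'
python3 - <<'E'
from h import *
rep()
for n in('wrist','scene','top'):
    f=bot.grab_frame(n); cv2.imwrite(f'pics/{n}13.png',f[...,::-1])
g=cv2.imread('pics/scene13.png')
cv2.imwrite('pics/s13.png',cv2.resize(g[100:260,150:350],None,fx=4,fy=3.7,interpolation=cv2.INTER_CUBIC))
E
```

```text
clock: 8.02
position: [0.6309, -0.0428, 0.0416]
tool_rot: [-1.57, 0.0, -1.046]
force: [-0.4, -0.1, -0.3]
grip_width: 0.0002
t 8.02 tcp unit [  2.4 -83.2  41.6] F unit [-0.4  0.2 -0.3] w 0.0002
tool x in unit [ 0.001 -1.    -0.   ] z [1.    0.001 0.001]
qpos [ 0.13  0.73 -0.23  1.68  0.22  0.75 -1.26]
```

View pics/wrist13.png

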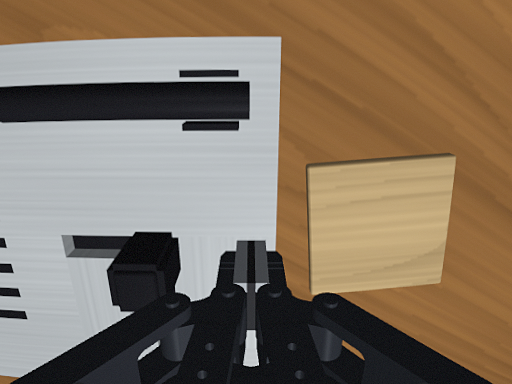

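View pics/s13.png

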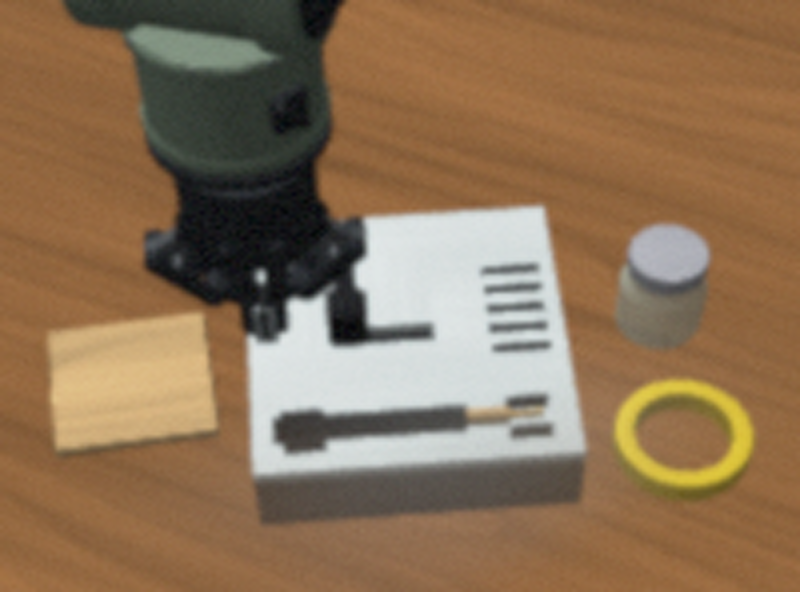

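```bash
python3 -m crank '[{"hand":1,"dx":-4,"dy":-3,"dz":0,"yaw":0},{"hand":1,"dx":-8,"dy":-3,"dz":0,"yaw":0},{"hand":1,"dx":-12,"dy":-3,"dz":0,"yaw":0},{"hand":1,"dx":-16,"dy":-3,"dz":0,"yaw":0},{"hand":1,"dx":-19,"dy":-3,"dz":0,"yaw":0},{"hand":1,"dx":-22,"dy":-3,"dz":0,"yaw":0},{"hand":1,"dx":-25,"dy":-3,"dz":0,"yaw":0},{"hand":1,"dx":-27,"dy":-3,"dz":0,"yaw":0}]'
python3 - <<'E'
from h import *
rep()
for n in('wrist',):
    f=bot.grab_frame(n); cv2.imwrite(f'pics/{n}14.png',f[...,::-1])
g=cv2.imread('pics/wrist14.png')
z=np.clip(g[130:384,100:400].astype(float)*2.,0,255).astype(np.uint8)
cv2.imwrite('pics/w14.png',cv2.resize(z,None,fx=2.2,fy=2.2,interpolation=cv2.INTER_NEAREST))
E
```

```text
clock: 8.83
position: [0.6165, -0.0206, 0.0449]
tool_rot: [-1.571, -0.0, -1.047]
force: [1.8, -2.0, 0.8]
grip_width: -0.0002
t 8.83 tcp unit [  0.9 -56.8  44.9] F unit [ 0.5 -2.7  0.8] w -0.0002
tool x in unit [ 0. -1.  0.] z [1. 0. 0.]
qpos [ 0.09  0.7  -0.23  1.73  0.22  0.74 -1.3 ]
```

View pics/w14.png

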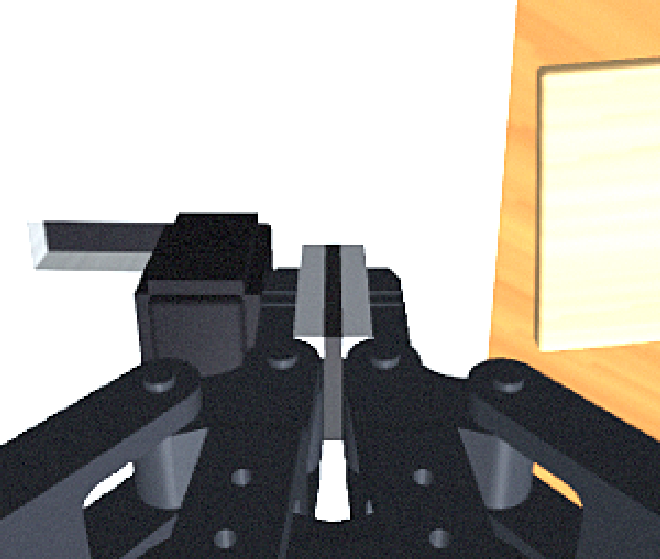

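Finger back is in contact with the knob's -y side, reaction 2.7 N. Continuing the sideways push.

```bash
python3 -m crank '[{"hand":1,"dx":-4,"dy":0,"dz":0,"yaw":0},{"hand":1,"dx":-8,"dy":0,"dz":0,"yaw":0},{"hand":1,"dx":-12,"dy":0,"dz":0,"yaw":0},{"hand":1,"dx":-16,"dy":0,"dz":0,"yaw":0},{"hand":1,"dx":-20,"dy":0,"dz":0,"yaw":0},{"hand":1,"dx":-24,"dy":0,"dz":0,"yaw":0},{"hand":1,"dx":-28,"dy":0,"dz":0,"yaw":0},{"hand":1,"dx":-30,"dy":0,"dz":0,"yaw":0}]'
python3 - <<'E'
from h import *
rep()
i=bot.camera_info('wrist')
for n in('wrist',):
    f=bot.grab_frame(n); cv2.imwrite(f'pics/{n}15.png',f[...,::-1])
print(proj(i,[w((12,y,69)) for y in(1,10,19)]).round(1).tolist(),'slot end',proj(i,[w((0,16.7,65))]))
g=cv2.imread('pics/wrist15.png')
z=np.clip(g[130:384,100:400].astype(float)*2.,0,255).astype(np.uint8)
cv2.imwrite('pics/w15.png',cv2.resize(z,None,fx=2.2,fy=2.2,interpolation=cv2.INTER_NEAREST))
E
```

```text
clock: 9.55
position: [0.6012, 0.0059, 0.0448]
tool_rot: [-1.571, 0.0, -1.047]
force: [1.4, -1.7, 0.5]
grip_width: 0.0001
t 9.55 tcp unit [  0.9 -26.1  44.8] F unit [ 0.4 -2.2  0.5] w 0.0001
tool x in unit [ 0.001 -1.    -0.   ] z [ 1.     0.001 -0.   ]
qpos [ 0.05  0.68 -0.23  1.77  0.22  0.71 -1.34]
[[196.2, 225.3], [178.3, 225.2], [160.4, 225.1]] slot end [[168.74968136 242.6826726 ]]
```

View pics/w15.png

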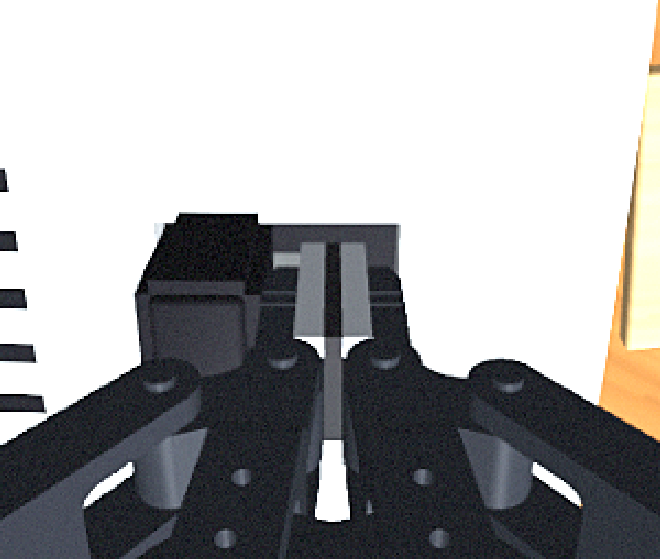

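The knob's base centre is at about y = -0.6, so about 10 mm remain.

```bash
python3 -m crank '[{"hand":1,"dx":-3,"dy":0,"dz":0,"yaw":0},{"hand":1,"dx":-5,"dy":0,"dz":0,"yaw":0},{"hand":1,"dx":-7,"dy":0,"dz":0,"yaw":0},{"hand":1,"dx":-8,"dy":0,"dz":0,"yaw":0},{"hand":1,"dx":-8,"dy":0,"dz":0,"yaw":0}]'; python3 -c "
from h import *
rep()"
python3 -m crank '[{"hand":1,"dx":-1,"dy":0,"dz":0,"yaw":0},{"hand":1,"dx":-1,"dy":0,"dz":0,"yaw":0}]'; python3 -c "
from h import *
rep()"
python3 -m crank '[{"hand":1,"dx":-1,"dy":0,"dz":0,"yaw":0},{"hand":1,"dx":-1,"dy":0,"dz":0,"yaw":0}]'; python3 -c "
from h import *
rep()"
```

```text
clock: 10.02
position: [0.5974, 0.0124, 0.0448]
tool_rot: [-1.571, 0.0, -1.047]
force: [1.3, -0.5, -0.7]
grip_width: -0.0001
t 10.02 tcp unit [  0.9 -18.6  44.8] F unit [ 0.9 -1.1 -0.7] w -0.0001
tool x in unit [ 0. -1. -0.] z [ 1.  0. -0.]
qpos [ 0.04  0.68 -0.23  1.78  0.22  0.71 -1.36]
clock: 10.18
position: [0.597, 0.0131, 0.0448]
tool_rot: [-1.571, 0.0, -1.047]
force: [0.5, -1.8, -0.4]
grip_width: 0.0
t 10.18 tcp unit [  0.9 -17.8  44.8] F unit [-0.4 -1.8 -0.4] w 0.0
tool x in unit [ 0. -1. -0.] z [1. 0. 0.]
qpos [ 0.04  0.68 -0.23  1.78  0.22  0.71 -1.36]
clock: 10.35
position: [0.5965, 0.014, 0.0448]
tool_rot: [-1.571, 0.0, -1.047]
force: [1.5, -1.6, 0.1]
grip_width: -0.0
t 10.35 tcp unit [  0.9 -16.8  44.8] F unit [ 0.5 -2.1  0.1] w -0.0
tool x in unit [ 0. -1. -0.] z [ 1.  0. -0.]
qpos [ 0.04  0.68 -0.23  1.78  0.22  0.71 -1.36]
```

```bash
python3 -m crank '[{"hand":1,"dx":-1,"dy":0,"dz":0,"yaw":0},{"hand":1,"dx":-1,"dy":0,"dz":0,"yaw":0}]'; python3 -c "
from h import *
rep()"
python3 -m crank '[{"hand":1,"dx":-1,"dy":0,"dz":0,"yaw":0},{"hand":1,"dx":-1,"dy":0,"dz":0,"yaw":0}]'; python3 -c "
from h import *
rep()"
```

```text
clock: 10.52
position: [0.5961, 0.0146, 0.0448]
tool_rot: [-1.571, -0.0, -1.047]
force: [3.6, -3.3, -1.0]
grip_width: 0.0002
t 10.52 tcp unit [  0.9 -16.1  44.8] F unit [ 1.5 -4.7 -1. ] w 0.0002
tool x in unit [ 0. -1.  0.] z [1. 0. 0.]
qpos [ 0.03  0.68 -0.23  1.78  0.22  0.7  -1.36]
clock: 10.68
position: [0.596, 0.0148, 0.0448]
tool_rot: [-1.57, -0.001, -1.048]
force: [5.3, -6.7, -3.2]
grip_width: -0.0001
t 10.68 tcp unit [  0.9 -15.9  44.8] F unit [ 1.2 -8.5 -3.2] w -0.0001
tool x in unit [-0.    -1.     0.001] z [ 1. -0.  0.]
qpos [ 0.03  0.68 -0.23  1.78  0.22  0.7  -1.36]
```

Same signature as at the corner: 8.5 N with no further travel, so the knob is at the end stop. Backing off sideways, then up and away.

```bash
python3 -m crank '[{"hand":1,"dx":10,"dy":0,"dz":0,"yaw":0},{"hand":1,"dx":35,"dy":0,"dz":0,"yaw":0},{"hand":1,"dx":50,"dy":0,"dz":0,"yaw":0},{"hand":1,"dx":50,"dy":-20,"dz":0,"yaw":0},{"hand":1,"dx":50,"dy":-60,"dz":0,"yaw":0},{"hand":1,"dx":50,"dy":-100,"dz":0,"yaw":0},{"hand":1,"dx":50,"dy":-130,"dz":0,"yaw":0},{"hand":1,"dx":50,"dy":-130,"dz":-40,"yaw":0},{"hand":1,"dx":50,"dy":-130,"dz":-80,"yaw":0},{"hand":1,"dx":50,"dy":-130,"dz":-120,"yaw":0},{"hand":1,"dx":50,"dy":-130,"dz":-120,"yaw":0},{"hand":1,"dx":50,"dy":-130,"dz":-120,"yaw":0}]'
python3 - <<'E'
from h import *
rep()
i=bot.camera_info('wrist')
for n in('wrist','scene','top'):
    f=bot.grab_frame(n); cv2.imwrite(f'pics/{n}16.png',f[...,::-1])
print(proj(i,[w((0,10,103)),w((0,-35,65)),w((0,16.7,65))]))
g=cv2.imread('pics/scene16.png')
cv2.imwrite('pics/s16.png',cv2.resize(g[100:260,150:350],None,fx=4,fy=3.7,interpolation=cv2.INTER_CUBIC))
E
```

```text
clock: 11.68
position: [0.5155, -0.0894, 0.1753]
tool_rot: [-1.571, -0.0, -1.05]
force: [1.0, 0.8, 0.5]
grip_width: 0.0001
t 11.68 tcp unit [-120.9  -65.9  175.3] F unit [1.2 0.2 0.5] w 0.0001
tool x in unit [-0.003 -1.     0.   ] z [ 1.    -0.003 -0.   ]
qpos [ 0.27  0.4  -0.27  1.88  0.14  0.88 -1.12]
[[139.46941488  17.63656947]
 [211.08597915  23.64177388]
 [146.05366336  25.09481596]]
```

View pics/wrist16.png

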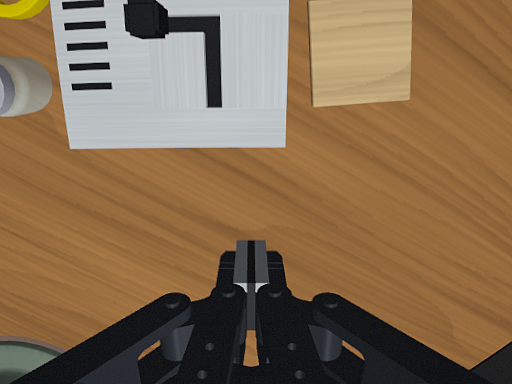

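View pics/s16.png

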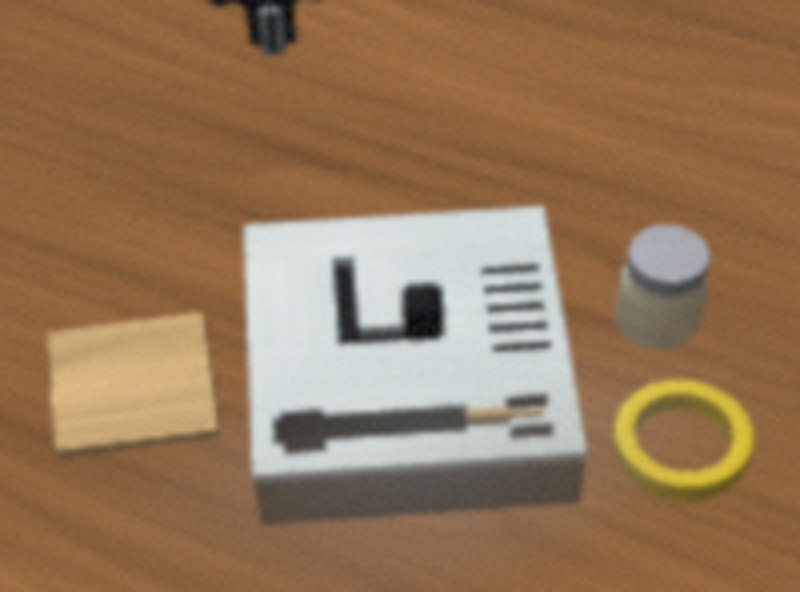

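View pics/top16.png

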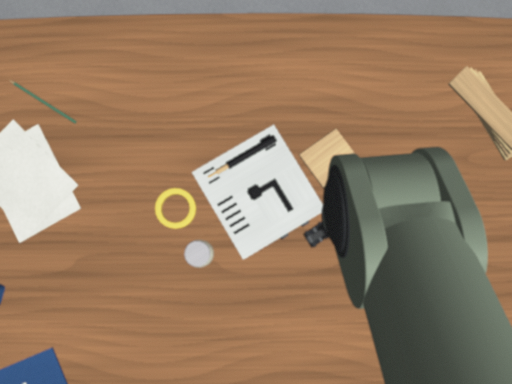

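The scene and top views show the knob at the far end of the short leg with everything else in place. One numeric check of the end position before handing in.

```bash
python3 - <<'E'
from h import *
i=bot.camera_info('wrist')
f=cv2.imread('pics/wrist16.png')
cv2.imwrite('pics/w16.png',cv2.resize(np.clip(f[0:120,90:240].astype(float)*2.2,0,255).astype(np.uint8),None,fx=5,fy=5,interpolation=cv2.INTER_NEAREST))
t=bot.camera_info('top'); s=bot.camera_info('scene')
for n,i2 in(('top',t),('scene',s)):
    a=cv2.imread(f'pics/{n}0.png');b=cv2.imread(f'pics/{n}16.png')
    va=cv2.cvtColor(b,cv2.COLOR_BGR2GRAY)
    for x in(-4,0,4):
        print(n,x,[int(cv2.getRectSubPix(va,(1,1),tuple(map(float,proj(i2,[w((x,y,99))])[0])))[0,0]) for y in range(-20,40,3)])
    m=np.abs(a.astype(int)-b).max(2)
    for nm,P in(('tape',None),):pass
    x,y=proj(i2,[w((0,0,65))])[0].astype(int); 
    ys,xs=np.where(m[y-90:y+90,x-110:x+110]>60); print('changed px bbox',xs.min()+x-110,xs.max()+x-110,ys.min()+y-90,ys.max()+y-90)
for y in(6,8,10): print(y,proj(i,[w((-9,y-9,103)),w((-9,y+9,103)),w((-12,y,69))]).round(1).tolist())
print(proj(i,[w((-6.7,-28.3,65)),w((-66.7,-41.7,65)),w((-66.7,-28.3,65)),w((-100,95,65)),w((-100,-95,65))]).round(1).tolist())
E
```

```text
top -4 [42, 40, 43, 43, 40, 40, 41, 41, 42, 41, 42, 43, 40, 45, 106, 202, 228, 228, 228, 228]
top 0 [83, 80, 77, 78, 80, 80, 58, 43, 42, 41, 42, 40, 41, 43, 110, 203, 228, 229, 228, 228]
top 4 [197, 199, 198, 194, 195, 194, 149, 67, 41, 40, 40, 40, 38, 43, 105, 194, 225, 227, 227, 226]
changed px bbox 247 367 154 279
scene -4 [220, 221, 221, 220, 217, 202, 124, 58, 42, 41, 40, 38, 37, 77, 165, 214, 218, 218, 218, 217]
scene 0 [218, 220, 221, 220, 218, 191, 108, 47, 36, 37, 36, 37, 33, 75, 172, 218, 219, 219, 218, 219]
scene 4 [218, 220, 220, 220, 218, 183, 98, 44, 35, 36, 35, 33, 33, 80, 183, 220, 221, 221, 221, 220]
changed px bbox 200 260 98 191
6 [[161.0, 34.8], [135.4, 35.5], [160.9, 43.6]]
8 [[158.2, 34.9], [132.6, 35.6], [158.4, 43.7]]
10 [[155.3, 35.0], [129.8, 35.7], [155.9, 43.7]]
[[204.7, 36.4], [223.1, 112.5], [207.1, 112.6], [70.8, 152.2], [285.6, 151.6]]
```

View pics/w16.png

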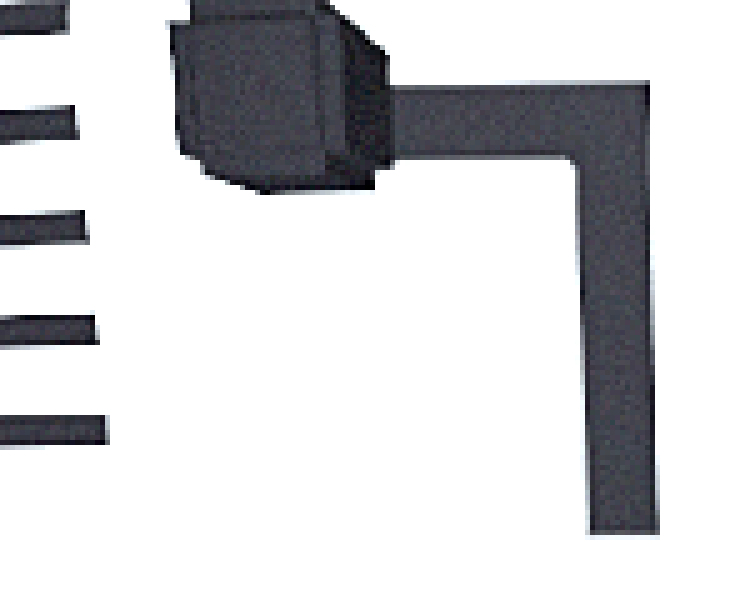

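```bash
python3 -c "
from h import *
rep(); print(bot.job_done())"
```

```text
t 11.83 tcp unit [-118.1  -64.9  174.9] F unit [ 0.8 -0.7 -0.5] w -0.0001
tool x in unit [ 0.001 -1.    -0.   ] z [1.    0.001 0.001]
qpos [ 0.27  0.4  -0.28  1.88  0.14  0.88 -1.12]
the job is handed in; nothing more can be done
None
```

The knob is parked at the far end of the short leg, and the job was handed in at 11.8 s. I pushed it with the shut fingers only: along the long leg to the corner, then from its -y side along the short leg.

**Stops:** The reaction force rose to about 10 N at the corner and about 8.5 N at the end, with no further travel each time.

**Final position:** The last pictures put the knob axis at about y = 10 mm in the unit's frame (9.8 from the scene view, 10.3 from the top view; the target is 10). The arm was clear of everything. Comparing before and after pictures, only the knob and arm areas changed. The pen, tape, jar and blank look unmoved.

**Disagreements:**
- **Fingertip height:** The real fingertips end about 38 mm short of the reported TCP. My first pass went over the knob without touching it. I measured the offset in the pictures and went lower for the second pass.
- **Wrist camera:** It disagreed with the other two cameras by about 2–4 mm.
- **Refused move:** One move command was refused because its rows had no yaw value, and I resent it.

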